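Seat the feed roller of the counter paper stand and hold it down

ROBOT

A 7-joint arm with a two-finger parallel gripper is mounted at the origin on a cart in front of the work surface, level with it; the furniture and walls round the work are solid. World frame = base frame: x ahead of the robot, y to its left, z up, the work surface at z = 0. Lengths are in m, angles in rad, forces in N, time in s.
With the tool pointing down it reaches from about 0.4 to 0.85 m from the base axis. Payload 4.5 kg.
Tool frame: the origin (TCP) lies where the fingers leave the gripper's body, on its centre line; the fingertips stand 64 mm ahead of it and the grasp point (between the pads) lies 45 mm ahead of it (manip.grasp_offset is the z of the grasp point in the tool frame, in m); z points along the fingers, y is the line along which they close (so a half turn about z gives the same grasp; the last joint's range is limited). The gripper opens to 88 mm and grips with 3 to 60 N. Pads are 18 mm wide; open, the fingers measure 123 mm over their backs; the gripper's body (75 mm by 187 mm) begins 45 mm behind the grasp point.
Start: joints at [-1.183, 0.689, -0.195, 1.565, 0.157, 0.902, -0.215], TCP at [0.217, 0.586, 0.303] pointing down, gripper open.
Joint ranges: [-3.01, 3.01], [-0.46, 2.08], [-1.47, 1.51], [0.13, 2.56], [-1, 4.14], [0.04, 2.09], [-2.66, 2.66]. Speed limits (rad/s): [2.57, 2.57, 3.14, 3.14, 3.14, 3.14, 3.14].

INTERFACE

Orientations are given as a 3x3 rotation matrix whose columns are the frame's x, y, z axes.
In Python, from workcell import get_obs, imaging, manip gives the robot as it stands.
- The arm moves only by the tool carry_out, never from a script. Its argument "steps" is a list of rows, each a list of 7 numbers: the finger opening in m, from 0 to 0.0881, then the shift along the tool's x, y, z in m, then the turn, a rotation vector about the tool's x, y, z in rad. In form: [[claw, x, y, z, rx, ry, rz], ...]. A call has 1 to 20 rows; each row shifts and turns the commanded pose from where the row before left it, along the tool's axes as they then stand; what a row does not reach is not made up. A row lasts 1/8 s, in which the tool goes at most 62.5 mm and 10.7 degrees, less where a joint would pass 70% of its speed; a pose out of reach is approached as far as the arm can. A call with a gripper value outside its range is refused whole. The fingers move at their own pace and stop on an object; the grip force is fixed at half the most. Time passes only in rows, so rows that do not move let the fingers close. It gives the time, the measured TCP pose, the force, the opening and the grip force at its end, in the units of the state.
- get_obs(): the state, without advancing time (a new reading comes with each control period).
- imaging.get_image(name): name is "scene" or "top"; returns the picture (480x640x3 uint8, red, green, blue); there is no depth.
- imaging.calibration(name): a dict with "fx", "fy", "cx", "cy" (pixels), "pose" (4x4, takes a point from camera to world coordinates). Camera axes: x right, y down, z forward; pixel columns grow to the right and rows downward; lengths in m; the calibration is good to about 2 mm. A picture is of the moment at which its call begins. calibration takes no time and is no camera call.
- manip.hand_in(): hands the job in; it is judged then, once.
Trained networks look in the newest picture that a camera, given by its name, has taken for a name from the list of things; names that differ only in an ending like _2 or _b are one class to them, and where a whole thing is asked for, a point or a joint stands for the part that bears it (a point fixed in the world has none). Each returns a list of dicts, best first, with "score" (0 to 1); they miss things now and then, are a little off and sometimes report something else, mostly with a low value. They report only what shows in the picture. A call takes as long as a camera call.
- imaging.recognise(label, camera): "at" ([column, row] in pixels, amid what is visible of it).
- imaging.landmark_of(label, camera): "at" ([column, row] in pixels: a listed point, or the origin of a listed thing).
The state is a dict: "t": time; "qpos": joint angles; "dq": joint speeds; "joint_efforts": joint torques, N m; "ee_pos": TCP position; "ee_rot": TCP orientation; "contact_force": force on the tool from outside, world axes, zero at the start; "moment": the same for the moment, N m; "finger_gap": finger opening in m; "finger_force": force on a finger pad.
Only numpy, scipy, OpenCV 4.12 (cv2) and the standard library are available. Lean on these libraries where they do the work, as an engineer would, in place of code of your own. Each camera call takes 0.05 s, during which the arm holds its last target. There are 200 camera calls.

TASK

Put the loose feed roller back into the counter paper stand: lower it by its thick middle, gently, until both of its thin ends are felt to rest in the two V-notches, let it settle there and only then let go. Then swing the hold-down arm over and press it down by its cross bar, firmly but not hard, so that it bears on the end of the seated roller, and leave it there. Do not drop or force the roller, and leave the other things on the counter where they are.

Things in the scene. Friction and masses are not known exactly. Their poses are not given: they have to be found in the camera images.
- roller: loose feed roller, 0.75 to 0.95 kg, lying on the counter: black rubber middle, 44 mm in diameter, 120 long, and a steel journal, 20 mm in diameter, 32 long, at each end (184 over all). Origin at its centre, on the axis (22 above the counter at the start); its y axis is the roller's axis; either end may go either way. It can roll.
- stand: steel paper stand fixed to the counter: base plate 150 (x) x 220 (y) x 10 mm. Origin under the plate's centre, z up. The seated roller lies along the stand's y, its journals in two V-notched blocks (white plastic notches) at y = +75 and -75, its rubber middle between them with 6 to spare at each end. Between the blocks there is free room from 20 above the counter up (36 at the blocks' highest setting).
- notch_left (a point): nominal centre of the seated journal in the block at the stand's y = +75 (x = 0, z = 63 mm). V of 90 degrees, open upwards, 36 wide at the top; block 18 thick (y), 60 wide (x). Screws have set both blocks together up to 4 off nominal sideways (stand's x) and up to 8 up or down; this is not reported and the point does not follow it. Block tops are 4 above the true seated centre.
- notch_right (a point): the same for the block at the stand's y = -75; the same unreported setting. The blocks are plastic-lined and hardly give; setting the roller down with more than 22 N, its own weight of 7 to 9 N included, is too much.
- bracket: bracket of the hold-down arm, fixed on the stand: two upright lugs 86 mm high at x = +54, y = +75 mm in the stand's frame. Its origin and axes are the stand's own. It carries the arm. More than 25 N between arm and roller is too much; a push on the bar gives about 1.6 times as much on the roller.
- hold_down (a joint): hinge of the hold-down arm, rad: 0 = level, reaching to the stand's -x across the journal at y = +75; grows as its tip rises (1.57 = upright, 2.1 = stop). It starts at 1.75 to 2.0, leaning back, and stays there by friction; below about 0.8 it sinks shut by its own weight (0.2 kg). Bearing on the seated roller it reads -0.2 to +0.2.
- hinge_point (a point): point on the hinge axis (parallel to the stand's y) at x = 54, y = 75, z = 78 mm in the stand's frame
- bar_grip (a point): place to pinch or press the cross bar at the arm's tip: round steel bar, 15 mm in diameter, parallel to the stand's y, free of the 14 wide, 10 thick arm for 45 outwards (+y). The point lies on the bar's axis, 88 from the hinge axis and 36 outwards from the arm's middle (stand's y = 111). It moves with the arm.
- dip_red: bystander: small lidded dip cup (69 mm across, 34 high); origin under its centre
- dip_white: bystander: small lidded dip cup (69 mm across, 34 high); origin under its centre
- tape: bystander: roll of tape lying flat (98 mm across, 25 high); origin under its centre
- can: bystander: drinks can (66 mm across, 115 high); origin under its centre
- order_pad: bystander: order pad (152 x 92 x 11); origin under its centre
- shaker: bystander: glass shaker with a steel cap (73 mm across, 119 high); origin under its centre
- pen: bystander: thick pen (17 x 135 x 16); origin under its centre

How it is judged:
On the way, in this order (a step that is already met when the one before it is completed fails the run):
1. the roller touches the V-notches while the fingers still hold it (x of roller in the frame of stand between -0.014 and 0.014 m and y of roller in the frame of stand between -0.008 and 0.008 m and z of roller in the frame of stand between 0.051 and 0.086 m and angle between the y axis of roller and the y axis of stand, either way round below 0.1 rad and contact force between the fingers and roller above 0.5 N and contact force between roller and stand above 1 N), for 0.15 s.
2. the roller, let go, lies still in both notches with the hold-down arm still up (x of roller in the frame of stand between -0.008 and 0.008 m and y of roller in the frame of stand between -0.008 and 0.008 m and z of roller in the frame of stand between 0.051 and 0.075 m and angle between the y axis of roller and the y axis of stand, either way round below 0.04 rad and contact force between the fingers and roller below 0.1 N and contact force between roller and stand above 1 N and linear speed of roller below 0.02 m/s and value of joint hold_down above 0.5 rad), for 0.2 s.
3. the hold-down arm is pressed onto the seated roller with at least 3 N (x of roller in the frame of stand between -0.008 and 0.008 m and y of roller in the frame of stand between -0.008 and 0.008 m and z of roller in the frame of stand above 0.051 m and angle between the y axis of roller and the y axis of stand, either way round below 0.04 rad and contact force between bracket and roller above 3 N and value of joint hold_down below 0.3 rad), for 0.1 s.
At the end, for the whole second after the job is handed in: the roller lies at rest in both V-notches (centre within 8 mm of the stand's middle line and of its middle along the axis, 51 to 75 mm up, its axis within 0.04 rad of the stand's y), and the hold-down arm is down (below 0.3 rad), at rest and bearing on the roller with more than 0.3 N (x of roller in the frame of stand between -0.008 and 0.008 m and y of roller in the frame of stand between -0.008 and 0.008 m and z of roller in the frame of stand between 0.051 and 0.075 m and angle between the y axis of roller and the y axis of stand, either way round below 0.04 rad and contact force between roller and stand above 1 N and contact force between bracket and roller above 0.3 N and value of joint hold_down below 0.3 rad and linear speed of roller below 0.02 m/s and velocity of joint hold_down between -0.1 and 0.1 rad/s); the robot touches nothing.
It fails at once if the roller is forced or dropped into the stand: more than 22 N between them while the hold-down arm is still up (above 0.5 rad) (contact force between roller and stand above 22 N and value of joint hold_down above 0.5 rad).
It fails at once if more than 25 N between the hold-down arm and the roller (contact force between bracket and roller above 25 N).
It fails at once if a bystander is moved by more than 25 mm (distance of any of dip_red, dip_white, tape, can, order_pad, shaker, pen from where it was at the start of the episode above 0.025 m).
It also fails if it takes over 72 s, if anything falls off the work surface, if the arm or the gripper's body presses on something with over 40 N, if the wrist force passes 120 N, or if a joint passes its speed limit or range.

## Working session

There is one attempt and no reset: what is moved stays moved. The work goes in short steps, Python scripts to look and compute and a tool call to move; the robot and the scene stay as the last step left them, time stands still between calls to the robot, and variables do not carry over. Pictures are saved under pics/ and viewed, at most 13 in all, crops included, and the job is handed in when it is done.

Besides the shell and the picture viewer there is one more tool, called after "Call:" as name(argument=value, ...) on one line, values as JSON. carry_out: Moves the arm, as the interface text tells. Its arguments: {"type":"object","properties":{"steps":{"type":"array"}},"required":["steps"]}

```bash
mkdir -p pics; ls
python3 - <<'E'
from workcell import get_obs, imaging, manip
import cv2, numpy as np
o=get_obs(); print(o['t'],o['ee_pos'],o['ee_rot'],o['finger_gap'],manip.grasp_offset)
for c in ('scene','top'):
    im=imaging.get_image(c); cv2.imwrite(f'pics/{c}0.png',im[:,:,::-1])
    k=imaging.calibration(c); print(c,k['fx'],k['fy'],k['cx'],k['cy']); print(np.round(k['pose'],4).tolist())
    for n in ['roller','stand','notch_left','notch_right','hinge_point','bar_grip']:
        print(n,[(np.round(d['at'],1).tolist(),round(d['score'],2)) for d in imaging.landmark_of(n,c)[:2]])
E
```

```text
pics
0.0 [0.21639747 0.58578262 0.30189871] [[-9.38095444e-01  3.46376489e-01 -5.15788711e-04]
 [ 3.46376847e-01  9.38093745e-01 -1.79043820e-03]
 [-1.36307534e-04 -1.85825918e-03 -9.99998264e-01]] 0.08837032836579767 0.0453
scene 446.15109428811286 446.15109428811286 321.5041535032343 235.73772642375926
[[0.4984, -0.3241, 0.8041, -0.5009], [-0.8668, -0.2053, 0.4545, -0.6139], [0.0178, -0.9235, -0.3832, 0.5575], [0.0, 0.0, 0.0, 1.0]]
roller [([229.4, 230.3], 0.97)]
stand [([356.4, 261.5], 0.82)]
notch_left [([335.2, 235.6], 0.59)]
notch_right [([379.8, 248.4], 0.79), ([348.7, 222.6], 0.34)]
hinge_point [([343.7, 226.4], 0.56)]
bar_grip [([377.9, 252.0], 0.65), ([341.3, 193.7], 0.51)]
top 618.4296653654753 618.4296653654753 315.1209064034191 244.16224162072064
[[0.2101, -0.7635, 0.6107, -0.8011], [-0.9776, -0.171, 0.1225, -0.2819], [0.0109, -0.6228, -0.7823, 1.7654], [0.0, 0.0, 0.0, 1.0]]
roller [([226.9, 240.2], 0.69)]
stand [([347.6, 257.0], 0.96)]
notch_left [([334.2, 242.9], 0.8)]
notch_right [([372.3, 255.6], 0.83)]
hinge_point [([337.0, 228.2], 0.75)]
bar_grip [([331.1, 203.4], 0.54)]
```

```bash
cat > h.py <<'E'
import numpy as np, cv2
from workcell import get_obs, imaging, manip
K={c:imaging.calibration(c) for c in ('scene','top')}
def atz(c,p,z):
    k=K[c]; P=np.array(k['pose']); d=P[:3,:3]@[(p[0]-k['cx'])/k['fx'],(p[1]-k['cy'])/k['fy'],1]
    return P[:3,3]+d*(z-P[2,3])/d[2]
def proj(c,X):
    k=K[c]; P=np.array(k['pose']); q=(np.atleast_2d(X)-P[:3,3])@P[:3,:3]
    return np.c_[q[:,0]/q[:,2]*k['fx']+k['cx'],q[:,1]/q[:,2]*k['fy']+k['cy']]
E
python3 - <<'E'
from h import *
L={'scene':dict(roller=(229.4,230.3),stand=(356.4,261.5),nl=(335.2,235.6),nr=(379.8,248.4),hp=(343.7,226.4)),
'top':dict(roller=(226.9,240.2),stand=(347.6,257),nl=(334.2,242.9),nr=(372.3,255.6),hp=(337,228.2))}
z=dict(roller=.022,stand=0,nl=.063,nr=.063,hp=.078)
for c in L:
    for n in L[c]: print(c,n,np.round(atz(c,L[c][n],z[n]),4))
for c,(x0,y0,x1,y1) in dict(scene=(180,160,460,320),top=(180,170,420,310)).items():
    im=cv2.imread(f'pics/{c}0.png')[y0:y1,x0:x1]; s=800/(x1-x0)
    cv2.imwrite(f'pics/{c}0c.png',cv2.resize(im,None,fx=s,fy=s,interpolation=cv2.INTER_CUBIC))
E
```

```text
scene roller [0.5043 0.2926 0.022 ]
scene stand [ 0.5552 -0.1337  0.    ]
scene nl [ 0.5588 -0.0605  0.063 ]
scene nr [ 0.5437 -0.2065  0.063 ]
scene hp [ 0.6029 -0.0649  0.078 ]
top roller [0.5081 0.306  0.022 ]
top stand [ 0.5449 -0.1318  0.    ]
top nl [ 0.5481 -0.0799  0.063 ]
top nr [ 0.5217 -0.2199  0.063 ]
top hp [ 0.6043 -0.0786  0.078 ]
```

View pics/scene0.png

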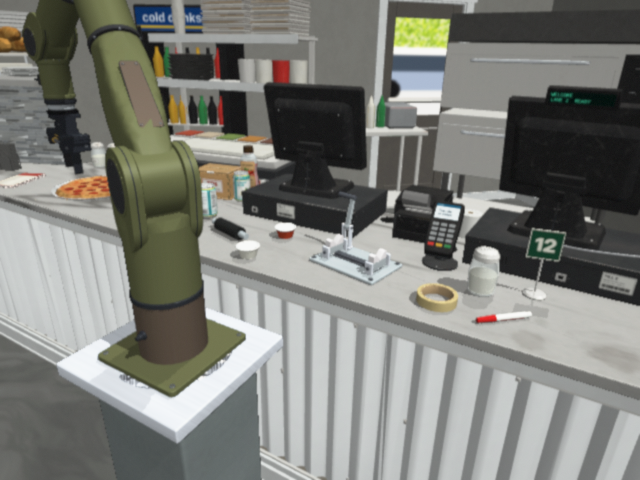

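View pics/top0c.png

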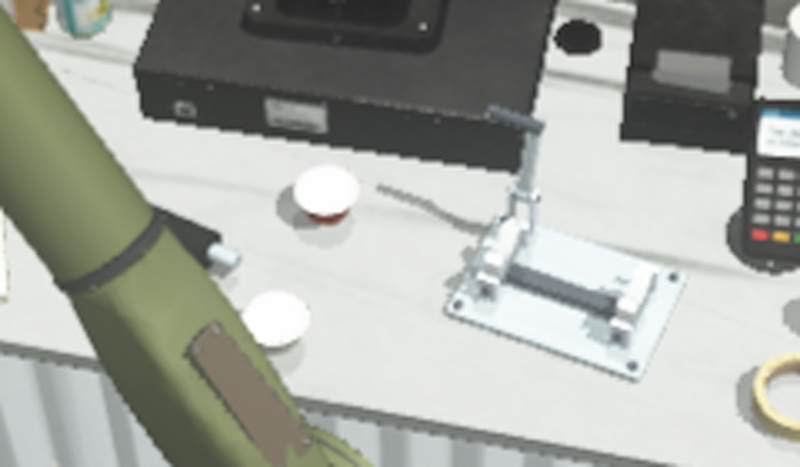

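View pics/scene0c.png

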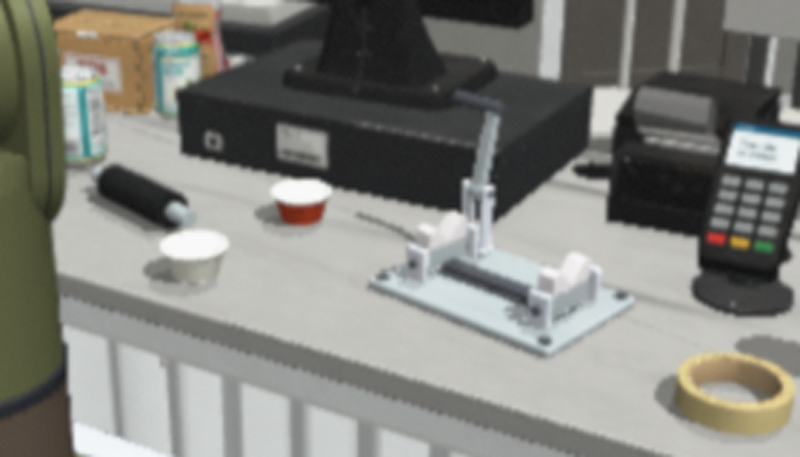

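The scene view shows the roller at about (228,228), with its near end at about (244,235). The stand's plate corners are near (310,260), (371,283) and (401,265), and the hold-down arm is upright with its bar at about (347,196). In the top view the arm hides most of the roller, but the stand is clear. Next I'll fit the stand from the plate corners and check it with an overlay.

```bash
cat >> h.py <<'E'
def sw(p,X):  # stand frame -> world
    c,s=np.cos(p[2]),np.sin(p[2]); X=np.atleast_2d(X).astype(float)
    return np.c_[p[0]+c*X[:,0]-s*X[:,1],p[1]+s*X[:,0]+c*X[:,1],X[:,2]]
E
python3 - <<'E'
from h import *
from scipy.optimize import least_squares
sc=lambda q:np.array(q)/(800/280)+[180,160]
tp=lambda q:np.array(q)/(800/240)+[180,170]
C=np.array([[-.075,.11,.01],[-.075,-.11,.01],[.075,-.11,.01]])
S=sc([(370,284),(545,350),(634,298)]); T=tp([(447,308),(637,377),(686,271)])
for c,q in(('scene',S),('top',T)):
    W=np.array([atz(c,p,.01) for p in q]); print(c,W.round(4).tolist(),np.linalg.norm(W[0]-W[1]),np.linalg.norm(W[1]-W[2]))
f=lambda p:np.r_[(proj('scene',sw(p,C))-S).ravel(),(proj('top',sw(p,C))-T).ravel()]
r=least_squares(f,[.545,-.133,.1]); p=r.x; print('stand',p.round(4),r.fun.round(1))
e=np.array([atz('scene',q,.022) for q in sc([(184,213),(97,173)])]); print('roller ends',e.round(4).tolist(),np.linalg.norm(e[0]-e[1]),e.mean(0))
out=[]
for c,(x0,y0,x1,y1) in dict(scene=(290,170,410,290),top=(300,190,400,290)).items():
    s=480/(x1-x0)*.83; im=cv2.resize(cv2.imread(f'pics/{c}0.png')[y0:y1,x0:x1],(400,400),interpolation=cv2.INTER_CUBIC); s=400/(x1-x0)
    d=lambda X,col,cl=True:cv2.polylines(im,[np.int32((proj(c,sw(p,X))+.5-[x0,y0])*s)],cl,col,1)
    B=np.array([[-.075,-.11],[.075,-.11],[.075,.11],[-.075,.11]])
    d(np.c_[B,[.01]*4],(0,0,255)); d(np.c_[B,[0]*4],(0,128,255))
    for y in(.066,.084,-.066,-.084): d([[-.018,y,.067],[0,y,.049],[.018,y,.067]],(0,200,0),False); d([[-.03,y,.067],[-.03,y,.01],[.03,y,.01],[.03,y,.067]],(255,0,0),False)
    for a in(1.75,2.0): d([[.054,.075,.078],[.054-.088*np.cos(a),.075,.078+.088*np.sin(a)],[.054-.088*np.cos(a),.12,.078+.088*np.sin(a)]],(255,0,255),False)
    out.append(im)
cv2.imwrite('pics/fit.png',np.hstack(out))
E
```

```text
scene [[0.4778, -0.0231, 0.01], [0.4441, -0.2276, 0.01], [0.5877, -0.2584, 0.01]] 0.20728707255394144 0.14687134433998492
top [[0.4877, -0.021, 0.01], [0.4433, -0.2323, 0.01], [0.5928, -0.2624, 0.01]] 0.21593607152312902 0.1525144305315676
stand [ 0.5377 -0.1386 -0.1977] [-0.7 -1.6  1.2  0.6  1.2 -0.  -1.5  0.2 -0.2  0.1 -0.5  0.6]
roller ends [[0.5019, 0.2298, 0.022], [0.5442, 0.3943, 0.022]] 0.16979909999581244 [0.52307634 0.31206577 0.022     ]
```

View pics/fit.png

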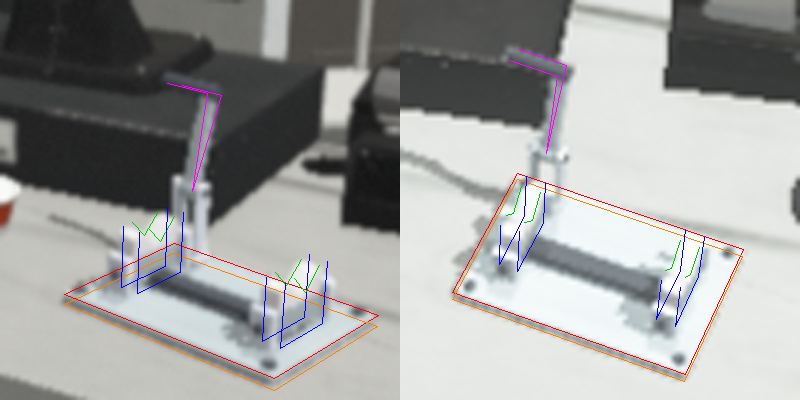

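The fit lines up in the top view but sits 1–2 px off in the scene view, so I'll refine it automatically. First the arm swings clear, so the top camera can see the roller.

Call:
carry_out(steps=[[0.088, 0, 0, -0.008, 0, 0, 0.18], [0.088, 0, 0, -0.008, 0, 0, 0.18], [0.088, 0, 0, -0.008, 0, 0, 0.18], [0.088, 0, 0, -0.008, 0, 0, 0.18], [0.088, 0, 0, -0.008, 0, 0, 0.18], [0.088, 0, 0, -0.008, 0, 0, 0.18], [0.088, 0, 0, -0.008, 0, 0, 0.18], [0.088, 0, 0, 0, 0, 0, 0.18], [0.088, -0.027, 0.0425, 0, 0, 0, 0], [0.088, -0.027, 0.0425, 0, 0, 0, 0], [0.088, -0.027, 0.0425, 0, 0, 0, 0], [0.088, -0.027, 0.0425, 0, 0, 0, 0], [0.088, -0.027, 0.0425, 0, 0, 0, 0], [0.088, -0.027, 0.0425, 0, 0, 0, 0], [0.088, -0.027, 0.0425, 0, 0, 0, 0], [0.088, -0.027, 0.0425, 0, 0, 0, 0]])

```text
t: 2.7
ee_pos: [0.5013, 0.2994, 0.3589]
ee_rot: [[0.221, 0.975, 0.0], [0.975, -0.221, 0.001], [0.001, 0.0, -1.0]]
contact_force: [-0.0, -0.5, -0.4]
finger_gap: 0.0882
finger_force: 0.0
```

Call:
carry_out(steps=[[0.088, -0.05, 0.009, 0, 0, 0, 0], [0.088, -0.05, 0.009, 0, 0, 0, 0], [0.088, -0.05, 0.009, 0, 0, 0, 0], [0.088, -0.05, 0.009, 0, 0, 0, 0], [0.088, -0.05, 0.009, 0, 0, 0, 0], [0.088, -0.05, 0.009, 0, 0, 0, 0], [0.088, -0.05, 0.009, 0, 0, 0, 0], [0.088, -0.05, 0.009, 0, 0, 0, 0]])

```text
t: 3.7
ee_pos: [0.482, -0.107, 0.359]
ee_rot: [[0.221, 0.975, 0.001], [0.975, -0.221, 0.0], [0.0, 0.001, -1.0]]
contact_force: [1.4, -0.3, 0.6]
finger_gap: 0.0878
finger_force: 0.0
```

```bash
cat >> h.py <<'E'
def region(c,hulls,box,s=6):
    x0,y0,x1,y1=box; m=np.zeros(((y1-y0)*s,(x1-x0)*s),np.uint8)
    for X in hulls:
        q=(proj(c,X)+.5-[x0,y0])*s; cv2.fillConvexPoly(m,cv2.convexHull(np.int32(np.round(q))),255)
    return m
def crop(im,box,s=6):
    x0,y0,x1,y1=box; return cv2.resize(im[y0:y1,x0:x1],None,fx=s,fy=s,interpolation=cv2.INTER_CUBIC)
def cyl(p,r,l,z):  # p=(x,y,yaw of y axis)
    a=np.arange(0,2*np.pi,.2); return np.vstack([sw(p,np.c_[r*np.cos(a),0*a+y,z+r*np.sin(a)]) for y in(-l/2,l/2)])
E
cat > m.py <<'E'
from h import *
from scipy.optimize import minimize
im=imaging.get_image('top')[:,:,::-1]; cv2.imwrite('pics/top1.png',im)
sim=cv2.imread('pics/scene0.png'); tim=cv2.imread('pics/top0.png')
ker=np.ones((13,13),np.uint8)
def score(c,I,hulls,box):
    m=region(c,hulls,box); ring=cv2.dilate(m,ker)-m; inn=m-cv2.erode(m,ker)
    return cv2.mean(I,inn)[0]-cv2.mean(I,ring)[0]
def fit(views,hull,p0):
    f=lambda p:sum(score(c,I,hull(p),b) for c,I,b in views)
    best=None
    for d in np.array([[0,0,0],[.01,0,.05],[0,.01,-.05],[-.01,-.01,0]]):
        r=minimize(f,p0+d,method='Nelder-Mead',options=dict(initial_simplex=p0+d+np.array([[0,0,0],[.008,0,0],[0,.008,0],[0,0,.06]]),xatol=2e-4))
        if best is None or r.fun<best.fun: best=r
    return best
bs,bt=(200,205,260,250),(195,205,265,275)
g=lambda I,b:crop(cv2.cvtColor(I,cv2.COLOR_BGR2GRAY),b).astype(np.float32)
rub=lambda p:[cyl(p,.022,.12,.022)]
vs=('scene',g(sim,bs),bs); vt=('top',g(im,bt),bt); p0=np.array([.52,.31,-.25])
for n,v in(('scene',[vs]),('top',[vt]),('both',[vs,vt])): r=fit(v,rub,p0); print('roller',n,r.x.round(4),round(r.fun,1))
pr=r.x
# stand plate: score on darkness of -(b-r) i.e. bluish inside
B=np.array([[-.075,-.11],[.075,-.11],[.075,.11],[-.075,.11]])
top=lambda p:[sw(p,np.c_[B,[.01]*4])]
k=lambda I,b:crop((I[:,:,2].astype(np.float32)-I[:,:,0]),b)
b1,b2=(300,220,410,295),(305,225,395,295)
ws=('scene',k(sim,b1),b1); wt=('top',k(tim,b2),b2); p0=np.array([.54,-.137,-.2])
for n,v in(('scene',[ws]),('top',[wt]),('both',[ws,wt])): r=fit(v,top,p0); print('stand',n,r.x.round(4),round(r.fun,1))
ps=r.x
for n in('dip_white','dip_red','can','shaker','tape'):
    print(n,[(atz('top',d['at'],.0).round(3)[:2].tolist(),round(d['score'],2)) for d in imaging.landmark_of(n,'top')[:1]])
o=[]
for I,c,b in((sim,'scene',(200,195,410,300)),(im,'top',(190,195,400,300))):
    J=crop(I,b,3).copy()
    for hh in(rub(pr),top(ps)):
        q=np.int32((proj(c,hh[0])+.5-b[:2])*3); cv2.polylines(J,[cv2.convexHull(q)],True,(0,0,255),1)
    for y in(.075,-.075): cv2.polylines(J,[np.int32((proj(c,sw(ps,[[-.018,y,.067],[0,y,.049],[.018,y,.067]]))+.5-b[:2])*3)],False,(0,180,0),1)
    o.append(J)
cv2.imwrite('pics/fit2.png',np.vstack(o)[:600])
E
python3 m.py
```

```text
roller scene [ 0.5171  0.3041 -0.2953] -52.9
roller top [ 0.5157  0.301  -0.2829] -70.3
roller both [ 0.5156  0.3016 -0.2827] -121.7
stand scene [ 0.5334 -0.1399 -0.1951] -6.1
stand top [ 0.535  -0.1399 -0.1982] -6.5
stand both [ 0.5348 -0.14   -0.2025] -12.5
dip_white [([0.421, 0.151], 0.64)]
dip_red []
can [([0.61, 0.486], 0.55)]
shaker [([0.542, -0.484], 0.85)]
tape [([0.46, -0.392], 0.81)]
```

View pics/fit2.png

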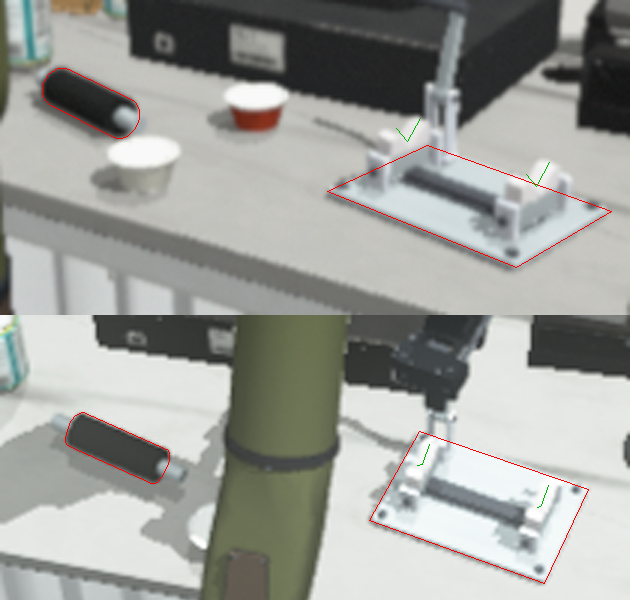

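Both cameras agree: roller at (0.5156, 0.3016) with yaw −0.283, stand at (0.535, −0.140) with yaw −0.20. The outlines sit on the rubber and the plate in both views. Next I'll go above the roller.

Call:
carry_out(steps=[[0.088, 0.051, -0.007, 0, 0, 0, 0], [0.088, 0.051, -0.007, 0, 0, 0, 0], [0.088, 0.051, -0.007, 0, 0, 0, 0], [0.088, 0.051, -0.007, 0.02, 0, 0, 0], [0.088, 0.051, -0.007, 0.03, 0, 0, 0], [0.088, 0.051, -0.007, 0.03, 0, 0, 0], [0.088, 0.051, -0.007, 0.04, 0, 0, 0], [0.088, 0.051, -0.007, 0.04, 0, 0, 0], [0.088, 0, 0, 0.02, 0, 0, 0.06], [0.088, 0, 0, 0, 0, 0, 0]])

```text
t: 5.25
ee_pos: [0.5151, 0.3022, 0.1803]
ee_rot: [[0.275, 0.961, -0.004], [0.961, -0.275, -0.002], [-0.003, -0.003, -1.0]]
contact_force: [-0.5, 0.3, 0.0]
finger_gap: 0.0877
finger_force: 0.0
```

```bash
cat >> h.py <<'E'
def goto(x,y,yaw,z):  # remaining tool-frame shift to a TCP target; yaw of the roller/stand y axis
    o=get_obs(); R=o['ee_rot']; d=R.T@(np.array([x,y,z])-o['ee_pos'])
    a=np.arctan2(R[1,0],R[0,0])-np.pi/2
    print('t',o['t'],'pos',o['ee_pos'].round(4),'shift',d.round(4),'rz',round(-((yaw-a+np.pi/2)%np.pi-np.pi/2),4),'F',o['contact_force'].round(1),'gap',round(o['finger_gap'],4))
E
python3 -c "
from h import *
goto(.5156,.3016,-.283,.07)"
```

```text
t 5.25 pos [0.5151 0.3022 0.1803] shift [-1.000e-04  9.000e-04  1.103e-01] rz 0.0045 F [-0.5  0.3  0. ] gap 0.0877
```

Call:
carry_out(steps=[[0.088, 0, 0.001, 0.03, 0, 0, 0.004], [0.088, 0, 0, 0.03, 0, 0, 0], [0.088, 0, 0, 0.025, 0, 0, 0], [0.088, 0, 0, 0.015, 0, 0, 0], [0.088, 0, 0, 0.01, 0, 0, 0], [0.088, 0, 0, 0, 0, 0, 0], [0.06, 0, 0, 0, 0, 0, 0], [0.05, 0, 0, 0, 0, 0, 0], [0.045, 0, 0, 0, 0, 0, 0], [0.035, 0, 0, 0, 0, 0, 0], [0.035, 0, 0, 0, 0, 0, 0], [0.035, 0, 0, 0, 0, 0, 0], [0.035, 0, 0, 0, 0, 0, 0]])

```text
t: 6.88
ee_pos: [0.518, 0.3003, 0.072]
ee_rot: [[0.283, 0.959, -0.001], [0.959, -0.283, 0.0], [-0.0, -0.001, -1.0]]
contact_force: [-1.4, 1.3, 1.7]
finger_gap: 0.0432
finger_force: 30.0
```

Call:
carry_out(steps=[[0.035, 0, 0, -0.01, 0, 0, 0], [0.035, 0, 0, -0.02, 0, 0, 0], [0.035, 0, 0, -0.03, 0, 0, 0], [0.035, 0, 0, -0.04, 0, 0, 0], [0.035, 0, 0, -0.04, 0, 0, 0], [0.035, 0, 0, -0.03, 0, 0, 0], [0.035, 0, 0, -0.01, 0, 0, 0], [0.035, 0, 0, 0, 0, 0, 0]])

```text
t: 7.88
ee_pos: [0.518, 0.3001, 0.2523]
ee_rot: [[0.283, 0.959, 0.0], [0.959, -0.283, 0.0], [0.0, 0.0, -1.0]]
contact_force: [0.6, 0.4, -8.6]
finger_gap: 0.0429
finger_force: 29.9
```

```bash
python3 -c "
from h import *
goto(.535,-.14,-.2,.25); print(get_obs()['moment'])"
```

```text
t 7.875 pos [0.518  0.3001 0.2523] shift [-0.4172  0.1409  0.0022] rz -0.0871 F [ 0.6  0.4 -8.6] gap 0.0429
[-0.05154759  0.09260768 -0.05834094]
```

Call:
carry_out(steps=[[0.035, -0.02, 0.007, -0.01, 0, 0, 0], [0.035, -0.04, 0.0135, 0, 0, 0, 0], [0.035, -0.045, 0.015, 0, 0, 0, 0], [0.035, -0.045, 0.015, 0, 0, 0, 0], [0.035, -0.045, 0.015, 0, 0, 0, 0], [0.035, -0.045, 0.015, 0, 0, 0, 0], [0.035, -0.045, 0.015, 0, 0, 0, 0], [0.035, -0.045, 0.015, 0, 0, 0, 0], [0.035, -0.04, 0.0135, 0, 0, 0, 0], [0.035, -0.03, 0.01, 0, 0, 0, 0], [0.035, -0.017, 0.006, 0, 0, 0, -0.03], [0.035, 0, 0, 0, 0, 0, -0.03], [0.035, 0, 0, 0, 0, 0, -0.027], [0.035, 0, 0, 0, 0, 0, 0]])

```text
t: 9.62
ee_pos: [0.5344, -0.1379, 0.2617]
ee_rot: [[0.196, 0.981, -0.001], [0.981, -0.196, 0.001], [0.001, -0.001, -1.0]]
contact_force: [-0.6, -0.2, -8.1]
finger_gap: 0.0435
finger_force: 29.9
```

```bash
cat > v.py <<'E'
from h import *
goto(.535,-.14,-.2,.15); o=get_obs()
S=imaging.get_image('scene')[:,:,::-1]; T=imaging.get_image('top')[:,:,::-1]
R=o['ee_rot']; g=o['ee_pos']+R[:,2]*.0426   # roller axis height in the grip
yaw=np.arctan2(R[1,0],R[0,0])-np.pi/2; p=(g[0],g[1],yaw)
out=[]
for I,c in((S,'scene'),(T,'top')):
    q=proj(c,g)[0].astype(int); b=(q[0]-50,q[1]-45,q[0]+50,q[1]+65); J=crop(I,b,4).copy()
    for r,l in((.022,.12),(.010,.184)):
        h=np.int32((proj(c,cyl(p,r,l,g[2]))+.5-b[:2])*4); n=len(h)//2
        for k in(h[:n],h[n:]): cv2.polylines(J,[k],True,(0,0,255),1)
    for y in(.075,-.075): cv2.polylines(J,[np.int32((proj(c,sw((.535,-.14,-.2),[[-.018,y,.067],[0,y,.049],[.018,y,.067]]))+.5-b[:2])*4)],False,(0,180,0),1)
    out.append(J)
cv2.imwrite('pics/hold.png',np.hstack(out))
E
python3 v.py
```

```text
t 9.625 pos [ 0.5344 -0.1379  0.2617] shift [-0.0021  0.0011  0.1117] rz 0.0023 F [-0.6 -0.2 -8.1] gap 0.0435
```

View pics/hold.png

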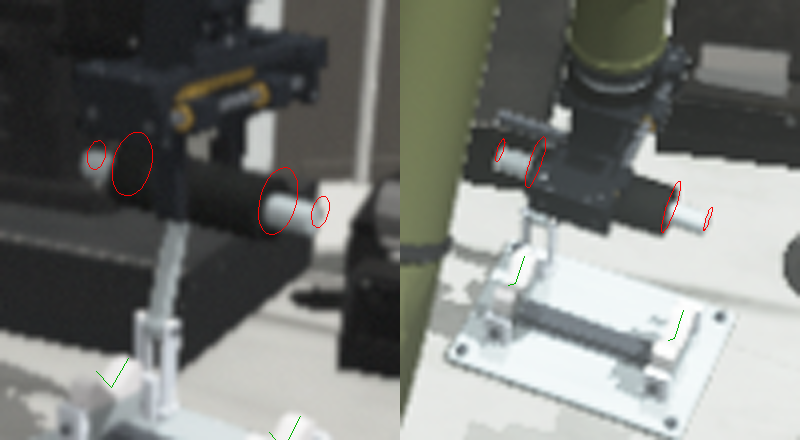

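The held roller matches the overlay along its axis to 1–2 mm. It hangs 5 cm below the TCP, so contact should come at a TCP height of about 0.113 ± 0.008. I'll lower quickly to 0.135 and then creep.

Call:
carry_out(steps=[[0.035, -0.002, 0.001, 0.02, 0, 0, 0], [0.035, 0, 0, 0.03, 0, 0, 0], [0.035, 0, 0, 0.03, 0, 0, 0], [0.035, 0, 0, 0.025, 0, 0, 0], [0.035, 0, 0, 0.015, 0, 0, 0], [0.035, 0, 0, 0.005, 0, 0, 0], [0.035, 0, 0, 0, 0, 0, 0], [0.035, 0, 0, 0, 0, 0, 0]])

```text
t: 10.72
ee_pos: [0.5358, -0.1417, 0.1379]
ee_rot: [[0.199, 0.98, 0.002], [0.98, -0.199, -0.0], [0.0, 0.002, -1.0]]
contact_force: [-0.3, -0.5, -7.6]
finger_gap: 0.0434
finger_force: 29.9
```

```bash
python3 -c "
from h import *
goto(.535,-.14,-.2,.113); print(get_obs()['moment'])"
```

```text
t 10.725 pos [ 0.5358 -0.1417  0.1379] shift [ 0.0015 -0.0011  0.0249] rz -0.0001 F [-0.3 -0.5 -7.6] gap 0.0434
[-0.02264209  0.09487244  0.02111667]
```

Call:
carry_out(steps=[[0.035, 0.001, 0, 0.003, 0, 0, 0], [0.035, 0, 0, 0.003, 0, 0, 0], [0.035, 0, 0, 0.003, 0, 0, 0], [0.035, 0, 0, 0.002, 0, 0, 0], [0.035, 0, 0, 0, 0, 0, 0]])

```text
t: 11.35
ee_pos: [0.5352, -0.1405, 0.1257]
ee_rot: [[0.199, 0.98, -0.0], [0.98, -0.199, 0.0], [0.0, -0.0, -1.0]]
contact_force: [0.2, 0.3, -7.8]
finger_gap: 0.0436
finger_force: 29.9
```

Call:
carry_out(steps=[[0.035, 0, 0, 0.001, 0, 0, 0], [0.035, 0, 0, 0.001, 0, 0, 0], [0.035, 0, 0, 0, 0, 0, 0]])

```text
t: 11.72
ee_pos: [0.5353, -0.1405, 0.1239]
ee_rot: [[0.199, 0.98, -0.0], [0.98, -0.199, 0.0], [0.0, -0.0, -1.0]]
contact_force: [-0.2, 0.1, -8.1]
finger_gap: 0.0433
finger_force: 29.9
```

Call:
carry_out(steps=[[0.035, 0, 0, 0.001, 0, 0, 0], [0.035, 0, 0, 0.001, 0, 0, 0], [0.035, 0, 0, 0, 0, 0, 0]])

```text
t: 12.1
ee_pos: [0.5353, -0.1405, 0.1219]
ee_rot: [[0.199, 0.98, -0.0], [0.98, -0.199, 0.0], [0.0, -0.0, -1.0]]
contact_force: [0.8, 0.0, -8.5]
finger_gap: 0.0433
finger_force: 29.9
```

Call:
carry_out(steps=[[0.035, 0, 0, 0.001, 0, 0, 0], [0.035, 0, 0, 0.001, 0, 0, 0], [0.035, 0, 0, 0, 0, 0, 0]])

```text
t: 12.48
ee_pos: [0.5353, -0.1405, 0.1199]
ee_rot: [[0.199, 0.98, -0.0], [0.98, -0.199, 0.0], [0.0, -0.0, -1.0]]
contact_force: [0.6, 0.0, -8.1]
finger_gap: 0.0433
finger_force: 29.9
```

Call:
carry_out(steps=[[0.035, 0, 0, 0.001, 0, 0, 0], [0.035, 0, 0, 0.001, 0, 0, 0], [0.035, 0, 0, 0, 0, 0, 0]])

```text
t: 12.85
ee_pos: [0.5353, -0.1405, 0.1179]
ee_rot: [[0.199, 0.98, -0.0], [0.98, -0.199, 0.0], [0.0, -0.0, -1.0]]
contact_force: [0.6, 0.0, -9.0]
finger_gap: 0.043
finger_force: 29.9
```

Call:
carry_out(steps=[[0.035, 0, 0, 0.001, 0, 0, 0], [0.035, 0, 0, 0.001, 0, 0, 0], [0.035, 0, 0, 0, 0, 0, 0]])

```text
t: 13.22
ee_pos: [0.5353, -0.1405, 0.1159]
ee_rot: [[0.199, 0.98, -0.0], [0.98, -0.199, 0.0], [0.0, -0.0, -1.0]]
contact_force: [0.6, 0.4, -7.6]
finger_gap: 0.0432
finger_force: 29.9
```

Call:
carry_out(steps=[[0.035, 0, 0, 0.001, 0, 0, 0], [0.035, 0, 0, 0, 0, 0, 0]])

```text
t: 13.48
ee_pos: [0.5352, -0.1405, 0.1149]
ee_rot: [[0.199, 0.98, -0.0], [0.98, -0.199, 0.0], [0.0, -0.0, -1.0]]
contact_force: [0.0, 0.1, -8.1]
finger_gap: 0.0433
finger_force: 29.9
```

Call:
carry_out(steps=[[0.035, 0, 0, 0.001, 0, 0, 0], [0.035, 0, 0, 0.001, 0, 0, 0], [0.035, 0, 0, 0, 0, 0, 0]])

```text
t: 13.85
ee_pos: [0.5353, -0.1405, 0.1129]
ee_rot: [[0.199, 0.98, -0.0], [0.98, -0.199, 0.0], [0.0, -0.0, -1.0]]
contact_force: [0.5, -0.5, -8.0]
finger_gap: 0.0434
finger_force: 29.9
```

Call:
carry_out(steps=[[0.035, 0, 0, 0.001, 0, 0, 0], [0.035, 0, 0, 0.001, 0, 0, 0], [0.035, 0, 0, 0, 0, 0, 0]])

```text
t: 14.22
ee_pos: [0.5353, -0.1405, 0.1109]
ee_rot: [[0.199, 0.98, -0.0], [0.98, -0.199, 0.0], [0.0, -0.0, -1.0]]
contact_force: [-0.1, 0.6, -6.6]
finger_gap: 0.043
finger_force: 29.9
```

Call:
carry_out(steps=[[0.035, 0, 0, 0.001, 0, 0, 0], [0.035, 0, 0, 0, 0, 0, 0]])

```text
t: 14.48
ee_pos: [0.5353, -0.1405, 0.1099]
ee_rot: [[0.199, 0.98, -0.0], [0.98, -0.199, 0.0], [0.0, -0.0, -1.0]]
contact_force: [-0.5, -0.3, -8.6]
finger_gap: 0.043
finger_force: 29.9
```

```bash
python3 -c "
from h import *
goto(.535,-.14,-.2,.113); print(get_obs()['moment'])"
```

```text
t 14.475 pos [ 0.5353 -0.1405  0.1099] shift [ 0.0004 -0.0004 -0.0031] rz 0.0 F [-0.5 -0.3 -8.6] gap 0.043
[-0.10544785  0.07928419 -0.00590016]
```

Call:
carry_out(steps=[[0.035, 0, 0, 0.001, 0, 0, 0], [0.035, 0, 0, 0, 0, 0, 0]])

```text
t: 14.72
ee_pos: [0.5353, -0.1405, 0.1089]
ee_rot: [[0.199, 0.98, -0.0], [0.98, -0.199, 0.0], [0.0, -0.0, -1.0]]
contact_force: [-0.1, 0.4, -7.6]
finger_gap: 0.0435
finger_force: 29.9
```

Call:
carry_out(steps=[[0.035, 0, 0, 0.001, 0, 0, 0], [0.035, 0, 0, 0, 0, 0, 0]])

```text
t: 14.98
ee_pos: [0.5354, -0.1405, 0.108]
ee_rot: [[0.199, 0.98, 0.0], [0.98, -0.199, 0.0], [0.0, 0.0, -1.0]]
contact_force: [-0.5, -0.6, -7.8]
finger_gap: 0.0435
finger_force: 29.9
```

Call:
carry_out(steps=[[0.035, 0, 0, 0.001, 0, 0, 0], [0.035, 0, 0, 0, 0, 0, 0]])

```text
t: 15.22
ee_pos: [0.5356, -0.1406, 0.1071]
ee_rot: [[0.199, 0.98, 0.001], [0.98, -0.199, -0.0], [0.0, 0.001, -1.0]]
contact_force: [0.5, 0.0, -5.6]
finger_gap: 0.0438
finger_force: 29.9
```

Contact begins: the load is down to 5.6 N and the tool is nudged towards +x. I'll take one more small step.

Call:
carry_out(steps=[[0.035, 0, 0, 0.001, 0, 0, 0], [0.035, 0, 0, 0, 0, 0, 0]])

```text
t: 15.48
ee_pos: [0.5359, -0.1406, 0.1066]
ee_rot: [[0.199, 0.98, 0.002], [0.98, -0.199, -0.0], [0.0, 0.002, -1.0]]
contact_force: [1.0, 1.5, 1.8]
finger_gap: 0.0432
finger_force: 29.9
```

```bash
python3 -c "
from h import *
goto(.535,-.14,-.2,.113); print(get_obs()['moment'])"
```

```text
t 15.475 pos [ 0.5359 -0.1406  0.1066] shift [ 0.0004 -0.001  -0.0064] rz -0.0008 F [1.  1.5 1.8] gap 0.0432
[ 0.10037873  0.13067122 -0.39456983]
```

Call:
carry_out(steps=[[0.035, 0, 0.0005, 0, 0, 0, 0.01], [0.035, 0, 0, 0, 0, 0, 0], [0.035, 0, 0, 0, 0, 0, 0]])

```text
t: 15.85
ee_pos: [0.5362, -0.1406, 0.1063]
ee_rot: [[0.208, 0.978, 0.001], [0.978, -0.208, -0.0], [0.0, 0.001, -1.0]]
contact_force: [0.4, 1.4, 3.6]
finger_gap: 0.0435
finger_force: 30.0
```

```bash
python3 -c "
from h import *
goto(.535,-.14,-.2,.113); print(get_obs()['moment'])"
```

```text
t 15.85 pos [ 0.5362 -0.1406  0.1063] shift [ 0.0004 -0.0013 -0.0067] rz -0.0098 F [0.4 1.4 3.6] gap 0.0435
[ 0.05091728 -0.06047193 -0.08790093]
```

It's seated: the twist is gone and the notches carry about 12 N. Now I'll let go slowly.

Call:
carry_out(steps=[[0.035, 0, 0, -0.0003, 0, 0, 0], [0.044, 0, 0, 0, 0, 0, 0], [0.046, 0, 0, 0, 0, 0, 0], [0.05, 0, 0, 0, 0, 0, 0], [0.055, 0, 0, 0, 0, 0, 0], [0.065, 0, 0, 0, 0, 0, 0], [0.075, 0, 0, 0, 0, 0, 0], [0.075, 0, 0, 0, 0, 0, 0], [0.075, 0, 0, 0, 0, 0, 0]])

```text
t: 16.98
ee_pos: [0.5358, -0.1406, 0.1063]
ee_rot: [[0.208, 0.978, 0.0], [0.978, -0.208, 0.0], [0.0, -0.0, -1.0]]
contact_force: [0.5, 0.2, 0.4]
finger_gap: 0.0748
finger_force: 0.0
```

Call:
carry_out(steps=[[0.075, 0, 0, -0.01, 0, 0, 0], [0.075, 0, 0, -0.015, 0, 0, 0], [0.075, 0, 0, -0.03, 0, 0, 0], [0.075, 0, 0, -0.04, 0, 0, 0], [0.075, 0, 0, -0.04, 0, 0, 0], [0.075, 0, 0, -0.04, 0, 0, 0], [0.04, 0, 0, -0.04, 0, 0, 0], [0.02, 0, 0, -0.02, 0, 0, 0], [0, 0, 0, 0, 0, 0, 0]])

```text
t: 18.1
ee_pos: [0.5363, -0.1409, 0.3437]
ee_rot: [[0.209, 0.978, 0.005], [0.978, -0.209, -0.001], [0.0, 0.005, -1.0]]
contact_force: [-0.2, 0.1, -0.2]
finger_gap: 0.0471
finger_force: 0.0
```

```bash
cat > b.py <<'E'
from h import *
ps=(.535,-.14,-.2)
def barp(a,y=.111,r=.088): return [.054-r*np.cos(a),y,.078+r*np.sin(a)]
out=[]
for c in('scene','top'):
    I=imaging.get_image(c)[:,:,::-1]
    d=imaging.landmark_of('bar_grip',c)[:2]; print(c,[(np.round(x['at'],1).tolist(),round(x['score'],2)) for x in d],'model',[(a,proj(c,sw(ps,barp(a)))[0].round(1).tolist()) for a in(1.75,1.85,1.95)])
    b=(295,165,395,290) if c=='scene' else (300,180,400,305); J=crop(I,b,4).copy()
    P=lambda X:np.int32((proj(c,sw(ps,X))+.5-b[:2])*4)
    for a,col in((1.75,(255,0,255)),(1.9,(0,200,0))): cv2.polylines(J,[P([barp(a,.075,0),barp(a,.075),barp(a,.127)])],False,col,1)
    for r,l in((.022,.12),(.010,.184)):
        h=np.int32((proj(c,cyl((.5362,-.1406,-.21),r,l,.0565))+.5-b[:2])*4); n=len(h)//2
        for k in(h[:n],h[n:]): cv2.polylines(J,[k],True,(0,0,255),1)
    out.append(J)
cv2.imwrite('pics/bar.png',np.hstack(out))
E
python3 b.py
```

```text
scene [([341.1, 194.0], 0.82), ([435.7, 301.4], 0.3)] model [(1.75, [342.3, 195.4]), (1.85, [344.1, 195.4]), (1.95, [345.8, 195.7])]
top [([330.3, 202.5], 0.55)] model [(1.75, [329.6, 206.1]), (1.85, [330.6, 204.8]), (1.95, [331.5, 203.7])]
```

View pics/bar.png

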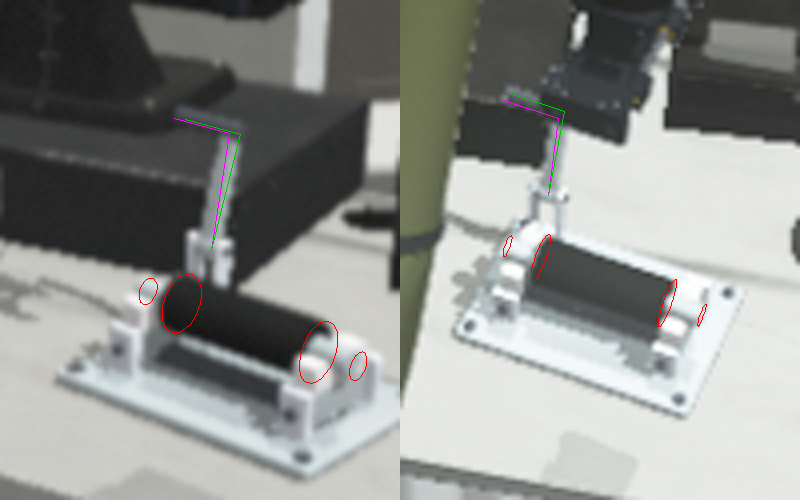

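The roller lies in both notches. The arm leans back at about 1.85 rad, with its bar near scene (341,194). Before going round the bar I'll check the clearance to the black box behind it.

Run:
```python
from h import *
ps=(.535,-.14,-.2)
sc=lambda q:np.array(q)/(800/280)+[180,160]
tp=lambda q:np.array(q)/(800/240)+[180,170]
for n,q in (('scene bottom corner',atz('scene',sc((500,215)),0)),('scene left bottom',atz('scene',sc((182,152)),0)),('top bottom right',atz('top',tp((520,168)),0)),('top bottom left',atz('top',tp((140,100)),0))): print(n,q.round(3))
for z in(.06,.08,.1,.12): print(z,'scene top corner',atz('scene',sc((500,148)),z).round(3),'top top edge',atz('top',tp((525,125)),z).round(3), atz('top',tp((135,70)),z).round(3))
for a in(1.75,1.85,1.95): print(a,sw(ps,[[.054-.088*np.cos(a),.113,.078+.088*np.sin(a)]]).round(4))
# monitor foot / screen
print('red cup',[ (atz('top',d['at'],0).round(3),round(d['score'],2)) for d in imaging.landmark_of('dip_red','top')[:1]])
goto(*sw(ps,[[.078,.113,0]])[0][:2],-.2,.27)
```

```text
scene bottom corner [ 0.731 -0.044  0.   ]
scene left bottom [0.703 0.397 0.   ]
top bottom right [ 0.706 -0.058  0.   ]
top bottom left [0.712 0.391 0.   ]
0.06 scene top corner [ 0.785 -0.015  0.06 ] top top edge [ 0.718 -0.059  0.06 ] [0.703 0.388 0.06 ]
0.08 scene top corner [ 0.733 -0.039  0.08 ] top top edge [ 0.7   -0.062  0.08 ] [0.685 0.38  0.08 ]
0.1 scene top corner [ 0.681 -0.063  0.1  ] top top edge [ 0.682 -0.065  0.1  ] [0.668 0.372 0.1  ]
0.12 scene top corner [ 0.63  -0.087  0.12 ] top top edge [ 0.664 -0.067  0.12 ] [0.65  0.364 0.12 ]
1.75 [[ 0.6257 -0.0431  0.1646]]
1.85 [[ 0.6341 -0.0448  0.1626]]
1.95 [[ 0.6423 -0.0465  0.1597]]
red cup [(array([ 0.562, -0.216,  0.   ]), 0.58)]
t 18.35 pos [ 0.5352 -0.1405  0.3402] shift [0.1142 0.0768 0.0701] rz -0.0099 F [ 0.1 -0.3  0.4] gap 0.0272
```

Call:
carry_out(steps=[[0.07, 0.02, 0.014, 0, 0, 0, -0.01], [0.07, 0.03, 0.02, 0, 0, 0, 0], [0.07, 0.03, 0.02, 0, 0, 0, 0], [0.07, 0.024, 0.016, 0.01, 0, 0, 0], [0.07, 0.01, 0.007, 0.03, 0, 0, 0], [0.07, 0, 0, 0.02, 0, 0, 0], [0.07, 0, 0, 0, 0, 0, 0], [0.07, 0, 0, 0, 0, 0, 0]])

```text
t: 19.35
ee_pos: [0.6343, -0.0448, 0.2816]
ee_rot: [[0.199, 0.98, 0.0], [0.98, -0.199, -0.0], [-0.0, 0.0, -1.0]]
contact_force: [0.0, 0.2, 0.8]
finger_gap: 0.0697
finger_force: 0.0
```

```bash
cat > c.py <<'E'
from h import *
goto(.6341,-.0448,-.2,.205)
out=[]
for c in('scene','top'):
    I=imaging.get_image(c)[:,:,::-1]; q=proj(c,[.634,-.045,.165])[0].astype(int); b=(q[0]-45,q[1]-40,q[0]+45,q[1]+40); out.append(crop(I,b,4))
cv2.imwrite('pics/over.png',np.hstack(out))
E
python3 c.py
```

```text
t 19.35 pos [ 0.6343 -0.0448  0.2816] shift [-0.0001 -0.0002  0.0766] rz -0.0005 F [0.  0.2 0.8] gap 0.0697
```

View pics/over.png

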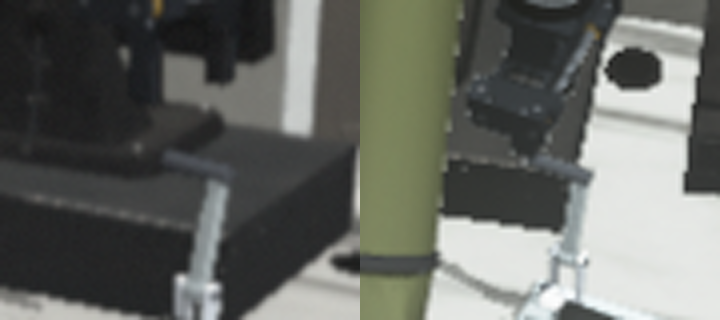

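Both cameras show the fingers straddling the bar: in the scene view the tips are near crop x 145 and 220 and the bar at 165–228. I'll descend and pinch.

Call:
carry_out(steps=[[0.07, 0, 0, 0.02, 0, 0, 0], [0.07, 0, 0, 0.025, 0, 0, 0], [0.07, 0, 0, 0.015, 0, 0, 0], [0.07, 0, 0, 0.01, 0, 0, 0], [0.07, 0, 0, 0.005, 0, 0, 0], [0.07, 0, 0, 0, 0, 0, 0]])

```text
t: 20.2
ee_pos: [0.6342, -0.0444, 0.2065]
ee_rot: [[0.199, 0.98, 0.0], [0.98, -0.199, 0.0], [0.0, 0.0, -1.0]]
contact_force: [0.4, 0.2, -0.6]
finger_gap: 0.0699
finger_force: 0.0
```

Call:
carry_out(steps=[[0.055, 0, 0, 0, 0, 0, 0], [0.04, 0, 0, 0, 0, 0, 0], [0.03, 0, 0, 0, 0, 0, 0], [0.025, 0, 0, 0, 0, 0, 0], [0.02, 0, 0, 0, 0, 0, 0], [0.017, 0, 0, 0, 0, 0, 0], [0.01, 0, 0, 0, 0, 0, 0], [0.01, 0, 0, 0, 0, 0, 0], [0.01, 0, 0, 0, 0, 0, 0]])

```text
t: 21.32
ee_pos: [0.6345, -0.0445, 0.2066]
ee_rot: [[0.199, 0.98, 0.001], [0.98, -0.199, -0.0], [0.0, 0.001, -1.0]]
contact_force: [3.0, 0.0, 0.6]
finger_gap: 0.0131
finger_force: 29.5
```

The bar is pinched at stand x = 78.6 mm, so the arm angle is about 1.85 rad. I'll follow its arc in stages and watch the force.

Call:
carry_out(steps=[[0.01, 0, -0.0086, -0.002, 0, 0, 0], [0.01, 0, -0.0087, -0.0011, 0, 0, 0], [0.01, 0, -0.0088, -0.0003, 0, 0, 0], [0.01, 0, -0.0088, 0.0006, 0, 0, 0], [0.01, 0, 0, 0, 0, 0, 0]])

```text
t: 21.95
ee_pos: [0.5984, -0.0372, 0.2082]
ee_rot: [[0.199, 0.98, -0.003], [0.98, -0.199, 0.0], [-0.0, -0.003, -1.0]]
contact_force: [4.9, -0.7, -14.7]
finger_gap: 0.0132
finger_force: 30.8
```

```bash
cat > d.py <<'E'
from h import *
o=get_obs(); d=o['ee_pos']-[.535,-.14,0]; c,s=np.cos(-.2),np.sin(-.2)
F=o['contact_force']; x=c*d[0]+s*d[1]; a=np.arccos(np.clip((.054-x)/.088,-1,1))
print('t',o['t'],'bar x,y stand',round(x,4),round(-s*d[0]+c*d[1],4),'angle',round(a,3),'z tcp-bar',round(o['ee_pos'][2]-.078-.088*np.sin(a),4),'F stand',round(c*F[0]+s*F[1],1),round(-s*F[0]+c*F[1],1),F[2].round(1),'M',o['moment'].round(2),o['finger_gap'])
E
python3 d.py
```

```text
t 21.95 bar x,y stand 0.0417 0.1134 angle 1.431 z tcp-bar 0.043 F stand 4.9 0.3 -14.7 M [-0.22 -0.89  0.03] 0.013213825092233008
```

Call:
carry_out(steps=[[0.01, 0, 0, 0.001, 0, 0, 0], [0.01, 0, 0, 0.001, 0, 0, 0], [0.01, 0, 0, 0, 0, 0, 0]])

```text
t: 22.32
ee_pos: [0.5999, -0.0374, 0.2082]
ee_rot: [[0.199, 0.98, 0.0], [0.98, -0.199, 0.0], [0.0, 0.0, -1.0]]
contact_force: [-0.9, -0.1, 3.8]
finger_gap: 0.0132
finger_force: 29.3
```

```bash
python3 d.py
```

```text
t 22.325 bar x,y stand 0.0432 0.1134 angle 1.448 z tcp-bar 0.0429 F stand -0.8 -0.3 3.8 M [-0.05  0.35 -0.02] 0.0131892813324259
```

Call:
carry_out(steps=[[0.01, 0, -0.0087, 0.0012, 0, 0, 0], [0.01, 0, -0.0085, 0.0023, 0, 0, 0], [0.01, 0, -0.0082, 0.0032, 0, 0, 0], [0.01, 0, 0, 0, 0, 0, 0]])

```text
t: 22.82
ee_pos: [0.5763, -0.0325, 0.2]
ee_rot: [[0.199, 0.98, 0.004], [0.98, -0.199, -0.001], [0.0, 0.004, -1.0]]
contact_force: [5.7, -0.6, -10.6]
finger_gap: 0.013
finger_force: 30.4
```

```bash
python3 d.py
```

```text
t 22.825 bar x,y stand 0.0191 0.1136 angle 1.164 z tcp-bar 0.0412 F stand 5.7 0.5 -10.6 M [-0.29 -1.29  0.04] 0.012958672930235282
```

Call:
carry_out(steps=[[0.01, 0, 0.0005, 0.0012, 0, 0, 0], [0.01, 0, -0.0076, 0.0044, 0, 0, 0], [0.01, 0, -0.0072, 0.0051, 0, 0, 0], [0.01, 0, 0, 0, 0, 0, 0]])

```text
t: 23.32
ee_pos: [0.5617, -0.0295, 0.1892]
ee_rot: [[0.198, 0.98, 0.003], [0.98, -0.198, -0.0], [0.0, 0.003, -1.0]]
contact_force: [5.9, -1.8, -7.3]
finger_gap: 0.0127
finger_force: 30.2
```

```bash
python3 d.py
```

```text
t 23.325 bar x,y stand 0.0043 0.1136 angle 0.97 z tcp-bar 0.0386 F stand 6.1 -0.6 -7.3 M [-0.27 -1.35  0.02] 0.012714198206555241
```

Call:
carry_out(steps=[[0.01, 0, 0.0012, 0.001, 0, 0, 0], [0.01, 0, -0.0062, 0.006, 0, 0, 0], [0.01, 0, -0.0055, 0.0066, 0, 0, 0], [0.01, 0, 0, 0, 0, 0, 0]])

```text
t: 23.82
ee_pos: [0.5495, -0.027, 0.1753]
ee_rot: [[0.198, 0.98, -0.003], [0.98, -0.198, 0.0], [-0.0, -0.003, -1.0]]
contact_force: [1.4, 1.6, -1.2]
finger_gap: 0.012
finger_force: 29.7
```

```bash
python3 d.py
```

```text
t 23.825 bar x,y stand -0.0083 0.1136 angle 0.785 z tcp-bar 0.0352 F stand 1.1 1.8 -1.2 M [ 0.07 -0.23  0.02] 0.012031185354898897
```

Run:
```python
from h import *
ps=(.535,-.14,-.2); out=[]
for c in('scene','top'):
    I=imaging.get_image(c)[:,:,::-1]
    b=(285,170,385,270) if c=='scene' else (290,190,390,290); J=crop(I,b,4).copy()
    P=lambda X:np.int32((proj(c,sw(ps,X))+.5-b[:2])*4)
    for a,h,col in((.73,.058,(0,200,0)),(.785,.054,(255,0,255))): cv2.polylines(J,[P([[h,.075,.078],[h-.088*np.cos(a),.075,.078+.088*np.sin(a)],[h-.088*np.cos(a),.127,.078+.088*np.sin(a)]])],False,col,1)
    out.append(J)
cv2.imwrite('pics/mid.png',np.hstack(out))
```

```text
(no output)
```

View pics/mid.png

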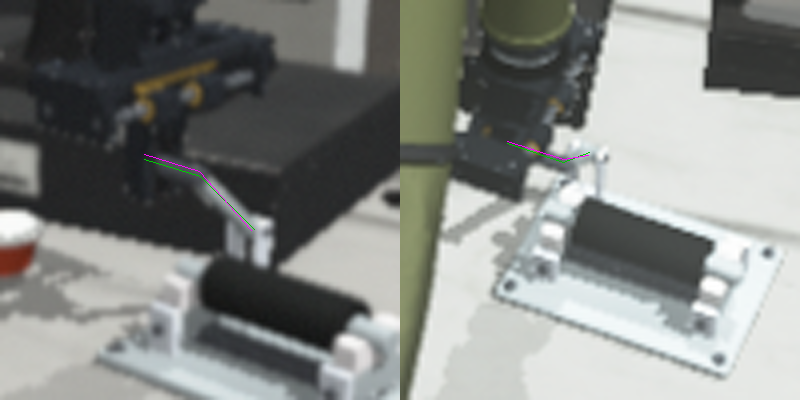

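The picture shows the bar well inside the fingers, with the arm at about 0.75 rad near crop (165,170) and the roller still seated. I'll continue along the arc.

Call:
carry_out(steps=[[0.01, 0, -0.005, 0.0069, 0, 0, 0], [0.01, 0, -0.0045, 0.0073, 0, 0, 0], [0.01, 0, 0, 0, 0, 0, 0]])

```text
t: 24.3
ee_pos: [0.5405, -0.0252, 0.1611]
ee_rot: [[0.198, 0.98, -0.002], [0.98, -0.198, 0.0], [0.0, -0.002, -1.0]]
contact_force: [-1.6, 1.8, 0.6]
finger_gap: 0.0119
finger_force: 29.6
```

```bash
python3 d.py
```

```text
t 24.3 bar x,y stand -0.0174 0.1136 angle 0.624 z tcp-bar 0.0317 F stand -1.9 1.4 0.6 M [0.31 0.14 0.04] 0.011898650268793843
```

Call:
carry_out(steps=[[0.01, 0, -0.0042, 0.0078, 0, 0, 0], [0.01, 0, -0.0035, 0.0081, 0, 0, 0], [0.01, 0, 0, 0, 0, 0, 0]])

```text
t: 24.68
ee_pos: [0.5337, -0.0239, 0.1452]
ee_rot: [[0.199, 0.98, -0.0], [0.98, -0.199, 0.0], [0.0, -0.0, -1.0]]
contact_force: [-0.3, 1.9, 0.1]
finger_gap: 0.0114
finger_force: 30.1
```

```bash
python3 d.py
```

```text
t 24.675 bar x,y stand -0.0243 0.1135 angle 0.474 z tcp-bar 0.0271 F stand -0.7 1.8 0.1 M [ 0.34 -0.06  0.01] 0.011432842193089082
```

Call:
carry_out(steps=[[0.01, 0, -0.0024, 0.008, 0, 0, 0], [0.01, 0, -0.0012, 0.005, 0, 0, 0], [0.01, 0, -0.0006, 0.003, 0, 0, 0], [0.01, 0, 0, 0, 0, 0, 0]])

```text
t: 25.18
ee_pos: [0.5299, -0.0232, 0.1298]
ee_rot: [[0.199, 0.98, 0.0], [0.98, -0.199, 0.0], [0.0, 0.0, -1.0]]
contact_force: [0.2, 2.1, 0.7]
finger_gap: 0.0111
finger_force: 30.3
```

Call:
carry_out(steps=[[0.01, 0, -0.0004, 0.002, 0, 0, 0], [0.01, 0, -0.0003, 0.002, 0, 0, 0], [0.01, 0, 0, 0, 0, 0, 0]])

```text
t: 25.55
ee_pos: [0.5293, -0.023, 0.1259]
ee_rot: [[0.199, 0.98, 0.001], [0.98, -0.199, 0.0], [0.0, 0.001, -1.0]]
contact_force: [1.1, 2.1, 0.4]
finger_gap: 0.0115
finger_force: 30.2
```

Call:
carry_out(steps=[[0.01, 0, -0.0002, 0.002, 0, 0, 0], [0.01, 0, -0.0002, 0.002, 0, 0, 0], [0.01, 0, 0, 0, 0, 0, 0]])

```text
t: 25.92
ee_pos: [0.529, -0.023, 0.1219]
ee_rot: [[0.199, 0.98, 0.001], [0.98, -0.199, 0.0], [0.0, 0.001, -1.0]]
contact_force: [1.7, 1.6, 0.4]
finger_gap: 0.0114
finger_force: 30.1
```

Call:
carry_out(steps=[[0.01, 0, 0, 0.001, 0, 0, 0], [0.01, 0, 0, 0.001, 0, 0, 0], [0.01, 0, 0, 0, 0, 0, 0]])

```text
t: 26.3
ee_pos: [0.5288, -0.023, 0.1199]
ee_rot: [[0.199, 0.98, 0.0], [0.98, -0.199, 0.0], [0.0, 0.0, -1.0]]
contact_force: [1.9, 2.7, 1.5]
finger_gap: 0.0113
finger_force: 30.0
```

Call:
carry_out(steps=[[0.01, 0, 0, 0.0007, 0, 0, 0], [0.01, 0, 0, 0.0007, 0, 0, 0], [0.01, 0, 0, 0, 0, 0, 0]])

```text
t: 26.68
ee_pos: [0.5288, -0.0229, 0.1186]
ee_rot: [[0.199, 0.98, 0.0], [0.98, -0.199, 0.0], [0.0, 0.0, -1.0]]
contact_force: [2.9, 2.4, 2.4]
finger_gap: 0.0111
finger_force: 30.0
```

```bash
python3 d.py
```

```text
t 26.675 bar x,y stand -0.0294 0.1135 angle 0.326 z tcp-bar 0.0124 F stand 2.4 2.9 2.4 M [ 0.3  -0.6   0.03] 0.011086351099468407
```

Call:
carry_out(steps=[[0.01, 0, 0.0006, 0.0006, 0, 0, 0], [0.01, 0, 0.0004, 0, 0, 0, 0], [0.01, 0, 0, 0, 0, 0, 0]])

```text
t: 27.05
ee_pos: [0.5288, -0.023, 0.1178]
ee_rot: [[0.198, 0.98, -0.002], [0.98, -0.198, 0.0], [0.0, -0.002, -1.0]]
contact_force: [-0.9, 3.1, 2.3]
finger_gap: 0.0113
finger_force: 30.0
```

Call:
carry_out(steps=[[0.01, 0, 0, 0.0004, 0, 0, 0], [0.01, 0, 0, 0, 0, 0, 0]])

```text
t: 27.3
ee_pos: [0.5288, -0.023, 0.1174]
ee_rot: [[0.198, 0.98, -0.002], [0.98, -0.198, 0.0], [-0.0, -0.002, -1.0]]
contact_force: [-1.9, 3.4, 1.6]
finger_gap: 0.0116
finger_force: 30.0
```

Call:
carry_out(steps=[[0.01, 0, -0.0003, 0.0007, 0, 0, 0], [0.01, 0, 0, 0.0007, 0, 0, 0], [0.01, 0, 0, 0, 0, 0, 0]])

```text
t: 27.68
ee_pos: [0.5288, -0.023, 0.116]
ee_rot: [[0.199, 0.98, -0.001], [0.98, -0.199, 0.0], [0.0, -0.001, -1.0]]
contact_force: [-2.1, 3.6, 1.7]
finger_gap: 0.0113
finger_force: 30.0
```

```bash
python3 d.py
```

```text
t 27.675 bar x,y stand -0.0293 0.1134 angle 0.327 z tcp-bar 0.0098 F stand -2.8 3.1 1.7 M [ 0.65  0.34 -0.01] 0.011275772726422606
```

Call:
carry_out(steps=[[0.01, 0, -0.0003, 0.0007, 0, 0, 0], [0.01, 0, 0, 0.0007, 0, 0, 0], [0.01, 0, 0, 0, 0, 0, 0]])

```text
t: 28.05
ee_pos: [0.5287, -0.023, 0.1146]
ee_rot: [[0.199, 0.98, -0.001], [0.98, -0.199, 0.0], [0.0, -0.001, -1.0]]
contact_force: [-3.8, 4.6, 2.2]
finger_gap: 0.011
finger_force: 30.0
```

Call:
carry_out(steps=[[0.01, 0.0005, -0.0005, 0.0007, 0, 0, 0], [0.01, 0, 0, 0, 0, 0, 0]])

```text
t: 28.3
ee_pos: [0.5287, -0.0229, 0.114]
ee_rot: [[0.199, 0.98, 0.0], [0.98, -0.199, -0.0], [-0.0, 0.0, -1.0]]
contact_force: [-2.6, 2.6, 1.6]
finger_gap: 0.0115
finger_force: 30.0
```

```bash
python3 d.py
```

```text
t 28.3 bar x,y stand -0.0294 0.1135 angle 0.323 z tcp-bar 0.0081 F stand -3.1 2.0 1.6 M [0.28 0.19 0.04] 0.011480066864211966
```

Call:
carry_out(steps=[[0.01, 0, -0.0003, 0.0007, 0, 0, 0], [0.01, 0, 0, 0.0007, 0, 0, 0], [0.01, 0, 0, 0, 0, 0, 0]])

```text
t: 28.68
ee_pos: [0.5287, -0.0228, 0.1127]
ee_rot: [[0.199, 0.98, 0.001], [0.98, -0.199, -0.0], [-0.0, 0.001, -1.0]]
contact_force: [-0.3, 1.4, 0.8]
finger_gap: 0.011
finger_force: 30.0
```

Call:
carry_out(steps=[[0.01, 0, 0, 0.0007, 0, 0, 0], [0.01, 0, 0, 0.0007, 0, 0, 0], [0.01, 0, 0, 0, 0, 0, 0]])

```text
t: 29.05
ee_pos: [0.5287, -0.0229, 0.1113]
ee_rot: [[0.199, 0.98, 0.001], [0.98, -0.199, -0.001], [-0.0, 0.001, -1.0]]
contact_force: [-0.7, -1.1, 2.3]
finger_gap: 0.0115
finger_force: 30.0
```

Call:
carry_out(steps=[[0.01, 0, 0, 0.0007, 0, 0, 0], [0.01, 0, 0, 0.0005, 0, 0, 0], [0.01, 0, 0, 0, 0, 0, 0]])

```text
t: 29.42
ee_pos: [0.5287, -0.0228, 0.1101]
ee_rot: [[0.199, 0.98, 0.001], [0.98, -0.199, -0.0], [-0.0, 0.001, -1.0]]
contact_force: [0.7, -1.9, 1.0]
finger_gap: 0.0111
finger_force: 30.0
```

Call:
carry_out(steps=[[0.01, 0, 0, 0.0007, 0, 0, 0], [0.01, 0, 0, 0.0005, 0, 0, 0], [0.01, 0, 0, 0, 0, 0, 0]])

```text
t: 29.8
ee_pos: [0.5287, -0.0228, 0.1089]
ee_rot: [[0.199, 0.98, 0.001], [0.98, -0.199, -0.0], [-0.0, 0.001, -1.0]]
contact_force: [0.6, -2.5, 1.2]
finger_gap: 0.0108
finger_force: 30.0
```

Call:
carry_out(steps=[[0.01, 0, 0.0001, 0.0007, 0, 0, 0], [0.01, 0, 0, 0.0005, 0, 0, 0], [0.01, 0, 0, 0, 0, 0, 0]])

```text
t: 30.18
ee_pos: [0.5288, -0.0228, 0.1077]
ee_rot: [[0.199, 0.98, 0.001], [0.98, -0.199, -0.0], [-0.0, 0.001, -1.0]]
contact_force: [2.2, -3.6, 1.3]
finger_gap: 0.0114
finger_force: 30.0
```

Call:
carry_out(steps=[[0.01, -0.0004, 0.0003, 0.0007, 0, 0, 0], [0.01, 0, 0, 0.0004, 0, 0, 0], [0.01, 0, 0, 0, 0, 0, 0]])

```text
t: 30.55
ee_pos: [0.5288, -0.0228, 0.1066]
ee_rot: [[0.199, 0.98, 0.0], [0.98, -0.199, 0.0], [0.0, 0.0, -1.0]]
contact_force: [1.0, -3.9, 2.2]
finger_gap: 0.0108
finger_force: 30.0
```

```bash
python3 d.py
python3 - <<'E'
from h import *
ps=(.535,-.14,-.2); out=[]
for c in('scene','top'):
    I=imaging.get_image(c)[:,:,::-1]
    b=(285,190,385,290) if c=='scene' else (290,200,390,300); J=crop(I,b,4).copy()
    P=lambda X:np.int32((proj(c,sw(ps,X))+.5-b[:2])*4)
    for a,h,col in((0,.056,(0,200,0)),(-.12,.056,(255,0,255))): cv2.polylines(J,[P([[h,.075,.078],[h-.088*np.cos(a),.075,.078+.088*np.sin(a)],[h-.088*np.cos(a),.127,.078+.088*np.sin(a)]])],False,col,1)
    out.append(J)
cv2.imwrite('pics/low.png',np.hstack(out))
E
```

```text
t 30.55 bar x,y stand -0.0293 0.1136 angle 0.328 z tcp-bar 0.0002 F stand 1.8 -3.6 2.2 M [-0.71 -0.62  0.05] 0.010781422418708773
```

View pics/low.png

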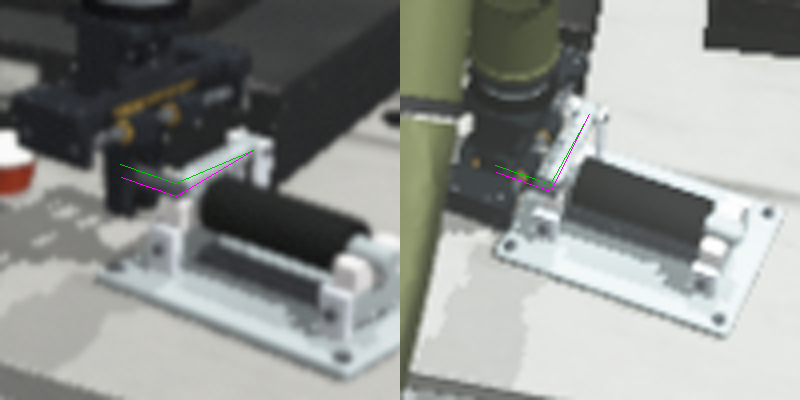

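The picture shows the arm about level over the left journal, not yet bearing. By geometry contact should come 1–3 mm lower.

Call:
carry_out(steps=[[0.01, -0.0005, 0.0003, 0.0006, 0, 0, 0], [0.01, 0, 0, 0, 0, 0, 0]])

```text
t: 30.9
ee_pos: [0.5289, -0.0229, 0.106]
ee_rot: [[0.198, 0.98, -0.0], [0.98, -0.198, 0.001], [0.001, -0.0, -1.0]]
contact_force: [1.4, -1.6, 2.5]
finger_gap: 0.0114
finger_force: 30.0
```

Call:
carry_out(steps=[[0.01, 0, 0.0001, 0.0006, 0, 0, 0], [0.01, 0, 0, 0, 0, 0, 0]])

```text
t: 31.15
ee_pos: [0.5289, -0.0229, 0.1054]
ee_rot: [[0.198, 0.98, -0.0], [0.98, -0.198, 0.001], [0.001, -0.0, -1.0]]
contact_force: [1.4, 0.4, 2.2]
finger_gap: 0.0112
finger_force: 30.0
```

Call:
carry_out(steps=[[0.01, 0, 0.0001, 0.0006, 0, 0, 0], [0.01, 0, 0, 0, 0, 0, 0]])

```text
t: 31.4
ee_pos: [0.529, -0.023, 0.1047]
ee_rot: [[0.198, 0.98, -0.0], [0.98, -0.198, 0.001], [0.001, -0.0, -1.0]]
contact_force: [1.0, 1.2, 2.0]
finger_gap: 0.0111
finger_force: 30.0
```

Call:
carry_out(steps=[[0.01, 0, 0.0001, 0.0006, 0, 0, 0], [0.01, 0, 0, 0, 0, 0, 0]])

```text
t: 31.65
ee_pos: [0.529, -0.023, 0.1041]
ee_rot: [[0.198, 0.98, -0.0], [0.98, -0.198, 0.001], [0.001, -0.0, -1.0]]
contact_force: [1.2, 2.5, 2.2]
finger_gap: 0.011
finger_force: 30.0
```

Call:
carry_out(steps=[[0.01, -0.0003, 0.0001, 0.0006, 0, 0, 0], [0.01, 0, 0, 0, 0, 0, 0]])

```text
t: 31.9
ee_pos: [0.5291, -0.0231, 0.1035]
ee_rot: [[0.198, 0.98, -0.0], [0.98, -0.198, 0.001], [0.001, -0.0, -1.0]]
contact_force: [1.2, 4.5, 1.7]
finger_gap: 0.0112
finger_force: 30.0
```

Call:
carry_out(steps=[[0.01, 0, 0.0001, 0.0006, 0, 0, 0], [0.01, 0, 0, 0, 0, 0, 0]])

```text
t: 32.15
ee_pos: [0.5291, -0.0231, 0.1029]
ee_rot: [[0.198, 0.98, -0.0], [0.98, -0.198, 0.001], [0.001, -0.001, -1.0]]
contact_force: [1.4, 5.3, 1.5]
finger_gap: 0.0112
finger_force: 30.0
```

```bash
python3 d.py
python3 - <<'E'
from h import *
for c in('scene','top'):
    imaging.get_image(c)
    d=imaging.landmark_of('bar_grip',c)[:1]
    print(c,[(np.round(x['at'],1).tolist(),round(x['score'],2)) for x in d],[(a,proj(c,sw((.535,-.14,-.2),[[.056-.088*np.cos(a),.111,.078+.088*np.sin(a)]]))[0].round(1).tolist()) for a in(.2,0,-.12,-.2)])
E
```

```text
t 32.15 bar x,y stand -0.029 0.1134 angle 0.34 z tcp-bar -0.0045 F stand 0.3 5.4 1.5 M [ 0.84 -0.39  0.03] 0.011178647855825051
scene [([315.5, 233.8], 0.45)] [(0.2, [319.4, 226.1]), (0, [318.9, 231.9]), (-0.12, [319.0, 235.3]), (-0.2, [319.2, 237.4])]
top [([320.3, 242.5], 0.67)] [(0.2, [317.9, 238.9]), (0, [317.7, 242.4]), (-0.12, [317.7, 244.2]), (-0.2, [317.8, 245.2])]
```

The force isn't showing a clear contact; the pinch may be slipping. I'll ease the side load, let go of the bar near its rest position, and press it from above with closed fingers, where contact is easy to feel.

Call:
carry_out(steps=[[0.01, 0.0006, 0, 0, 0, 0, 0], [0.01, 0, 0, 0, 0, 0, 0], [0.013, 0, 0, 0, 0, 0, 0], [0.016, 0, 0, 0, 0, 0, 0], [0.02, 0, 0, 0, 0, 0, 0], [0.03, 0, 0, 0, 0, 0, 0], [0.04, 0, 0, 0, 0, 0, 0], [0.04, 0, 0, 0, 0, 0, 0]])

```text
t: 33.35
ee_pos: [0.5294, -0.0233, 0.103]
ee_rot: [[0.199, 0.98, -0.0], [0.98, -0.199, 0.0], [0.0, -0.0, -1.0]]
contact_force: [-0.3, 0.0, 1.0]
finger_gap: 0.0396
finger_force: 0.0
```

Call:
carry_out(steps=[[0.04, 0, 0, -0.01, 0, 0, 0], [0.04, 0, 0, -0.02, 0, 0, 0], [0.04, 0, 0, -0.025, 0, 0, 0], [0.02, 0, 0, -0.01, 0, 0, 0], [0.01, 0, 0, 0, 0, 0, 0], [0, 0, 0, 0, 0, 0, 0], [0, 0, 0, 0, 0, 0, 0], [0, 0, 0, 0, 0, 0, 0]])

```text
t: 34.35
ee_pos: [0.5292, -0.0232, 0.1675]
ee_rot: [[0.199, 0.98, -0.001], [0.98, -0.199, 0.0], [-0.0, -0.001, -1.0]]
contact_force: [0.6, 0.5, 0.4]
finger_gap: 0.0003
finger_force: 0.0
```

```bash
python3 d.py
python3 - <<'E'
from h import *
for c in('scene','top'):
    imaging.get_image(c)
    for n in('bar_grip','roller'):
        print(c,n,[(np.round(x['at'],1).tolist(),round(x['score'],2)) for x in imaging.landmark_of(n,c)[:1]])
    print([(a,proj(c,sw((.535,-.14,-.2),[[.056-.088*np.cos(a),.111,.078+.088*np.sin(a)]]))[0].round(1).tolist()) for a in(.2,0,-.12,-.2)],'roller',proj(c,[.536,-.1406,.0565])[0].round(1))
E
```

```text
t 34.35 bar x,y stand -0.0289 0.1133 angle 0.341 z tcp-bar 0.06 F stand 0.4 0.6 0.4 M [-0.06  0.08  0.01] 0.0003467875863685082
scene bar_grip [([504.8, 318.2], 0.74)]
scene roller [([356.2, 246.2], 0.71)]
[(0.2, [319.4, 226.1]), (0, [318.9, 231.9]), (-0.12, [319.0, 235.3]), (-0.2, [319.2, 237.4])] roller [356.6 246.3]
top bar_grip [([317.9, 240.3], 0.43)]
top roller [([349.2, 252.4], 0.67)]
[(0.2, [317.9, 238.9]), (0, [317.7, 242.4]), (-0.12, [317.7, 244.2]), (-0.2, [317.8, 245.2])] roller [350.4 249.6]
```

Call:
carry_out(steps=[[0, 0, 0, 0.005, 0, 0, 0], [0, 0, 0, 0.003, 0, 0, 0], [0, 0, 0, 0.001, 0, 0, 0], [0, 0, 0, 0, 0, 0, 0]])

```text
t: 35.15
ee_pos: [0.5293, -0.0232, 0.1589]
ee_rot: [[0.199, 0.98, -0.0], [0.98, -0.199, 0.0], [0.0, -0.0, -1.0]]
contact_force: [0.7, -0.7, -0.0]
finger_gap: 0.0005
finger_force: 0.0
```

Call:
carry_out(steps=[[0, 0, 0, 0.001, 0, 0, 0], [0, 0, 0, 0.0005, 0, 0, 0], [0, 0, 0, 0, 0, 0, 0]])

```text
t: 35.52
ee_pos: [0.5294, -0.0233, 0.1575]
ee_rot: [[0.199, 0.98, 0.0], [0.98, -0.199, 0.0], [0.0, 0.0, -1.0]]
contact_force: [-0.3, -0.1, 0.2]
finger_gap: 0.0004
finger_force: 0.0
```

Call:
carry_out(steps=[[0, 0, 0, 0.002, 0, 0, 0], [0, 0, 0, 0.002, 0, 0, 0], [0, 0, 0, 0.001, 0, 0, 0], [0, 0, 0, 0, 0, 0, 0]])

```text
t: 36.02
ee_pos: [0.5293, -0.0232, 0.1524]
ee_rot: [[0.199, 0.98, -0.0], [0.98, -0.199, 0.0], [0.0, -0.0, -1.0]]
contact_force: [0.8, 0.3, 0.9]
finger_gap: 0.0006
finger_force: 0.0
```

Call:
carry_out(steps=[[0, 0, 0, 0.001, 0, 0, 0], [0, 0, 0, 0.0005, 0, 0, 0], [0, 0, 0, 0, 0, 0, 0]])

```text
t: 36.4
ee_pos: [0.5294, -0.0232, 0.151]
ee_rot: [[0.199, 0.98, -0.0], [0.98, -0.199, 0.0], [0.0, -0.0, -1.0]]
contact_force: [-0.8, 0.4, -0.9]
finger_gap: 0.0004
finger_force: 0.0
```

Call:
carry_out(steps=[[0, 0, 0, 0.001, 0, 0, 0], [0, 0, 0, 0.0003, 0, 0, 0], [0, 0, 0, 0, 0, 0, 0]])

```text
t: 36.78
ee_pos: [0.5294, -0.0232, 0.1497]
ee_rot: [[0.199, 0.98, -0.0], [0.98, -0.199, 0.0], [0.0, -0.0, -1.0]]
contact_force: [0.3, -0.1, -0.7]
finger_gap: 0.0006
finger_force: 0.0
```

Call:
carry_out(steps=[[0, 0, 0, 0.001, 0, 0, 0], [0, 0, 0, 0.0004, 0, 0, 0], [0, 0, 0, 0, 0, 0, 0]])

```text
t: 37.15
ee_pos: [0.5294, -0.0233, 0.1483]
ee_rot: [[0.199, 0.98, -0.0], [0.98, -0.199, 0.0], [0.0, -0.0, -1.0]]
contact_force: [-0.5, -0.5, 0.5]
finger_gap: 0.0006
finger_force: 0.0
```

Call:
carry_out(steps=[[0, 0, 0, 0.001, 0, 0, 0], [0, 0, 0, 0.0004, 0, 0, 0], [0, 0, 0, 0, 0, 0, 0]])

```text
t: 37.52
ee_pos: [0.5293, -0.0233, 0.1469]
ee_rot: [[0.199, 0.98, -0.0], [0.98, -0.199, 0.0], [0.0, -0.0, -1.0]]
contact_force: [-0.4, 0.3, -0.4]
finger_gap: 0.0002
finger_force: 0.0
```

Call:
carry_out(steps=[[0, 0, 0, 0.001, 0, 0, 0], [0, 0, 0, 0.0004, 0, 0, 0], [0, 0, 0, 0, 0, 0, 0]])

```text
t: 37.9
ee_pos: [0.5294, -0.0232, 0.1455]
ee_rot: [[0.199, 0.98, -0.0], [0.98, -0.199, 0.0], [0.0, -0.0, -1.0]]
contact_force: [-0.2, -1.1, -0.3]
finger_gap: 0.0003
finger_force: 0.0
```

Call:
carry_out(steps=[[0, 0, 0, 0.001, 0, 0, 0], [0, 0, 0, 0.0004, 0, 0, 0], [0, 0, 0, 0, 0, 0, 0]])

```text
t: 38.28
ee_pos: [0.5294, -0.0233, 0.1441]
ee_rot: [[0.199, 0.98, -0.0], [0.98, -0.199, 0.0], [0.0, -0.0, -1.0]]
contact_force: [-0.4, -0.3, 0.4]
finger_gap: 0.0001
finger_force: 0.0
```

Call:
carry_out(steps=[[0, 0, 0, 0.001, 0, 0, 0], [0, 0, 0, 0.0003, 0, 0, 0], [0, 0, 0, 0, 0, 0, 0]])

```text
t: 38.65
ee_pos: [0.5294, -0.0232, 0.1428]
ee_rot: [[0.199, 0.98, -0.0], [0.98, -0.199, 0.0], [0.0, -0.0, -1.0]]
contact_force: [-0.1, -1.0, -0.3]
finger_gap: 0.0005
finger_force: 0.0
```

Call:
carry_out(steps=[[0, 0, 0, 0.001, 0, 0, 0], [0, 0, 0, 0.0003, 0, 0, 0], [0, 0, 0, 0, 0, 0, 0]])

```text
t: 39.02
ee_pos: [0.5294, -0.0232, 0.1415]
ee_rot: [[0.199, 0.98, -0.0], [0.98, -0.199, 0.0], [0.0, -0.0, -1.0]]
contact_force: [-0.1, 0.2, 0.2]
finger_gap: 0.0005
finger_force: 0.0
```

Call:
carry_out(steps=[[0, 0, 0, 0.001, 0, 0, 0], [0, 0, 0, 0.0003, 0, 0, 0], [0, 0, 0, 0, 0, 0, 0]])

```text
t: 39.4
ee_pos: [0.5294, -0.0232, 0.1402]
ee_rot: [[0.199, 0.98, -0.0], [0.98, -0.199, 0.0], [0.0, -0.0, -1.0]]
contact_force: [0.3, 0.1, 0.4]
finger_gap: 0.0004
finger_force: 0.0
```

Call:
carry_out(steps=[[0, 0, 0, 0.001, 0, 0, 0], [0, 0, 0, 0.0003, 0, 0, 0], [0, 0, 0, 0, 0, 0, 0]])

```text
t: 39.78
ee_pos: [0.5295, -0.0232, 0.1392]
ee_rot: [[0.199, 0.98, 0.0], [0.98, -0.199, 0.0], [0.0, 0.0, -1.0]]
contact_force: [-0.7, -0.1, 4.5]
finger_gap: 0.0006
finger_force: 2.4
```

It bears exactly where the geometry put it: 4.5 N on the bar, about 7 N on the roller. I'll hold briefly and then withdraw.

Call:
carry_out(steps=[[0, 0, 0, 0.0001, 0, 0, 0], [0, 0, 0, 0, 0, 0, 0], [0, 0, 0, 0, 0, 0, 0], [0, 0, 0, 0, 0, 0, 0]])

```text
t: 40.28
ee_pos: [0.5295, -0.0232, 0.1391]
ee_rot: [[0.199, 0.98, 0.0], [0.98, -0.199, 0.0], [0.0, 0.0, -1.0]]
contact_force: [-1.5, 0.0, 4.5]
finger_gap: 0.0004
finger_force: 2.9
```

Call:
carry_out(steps=[[0, 0, 0, -0.001, 0, 0, 0], [0, 0, 0, -0.005, 0, 0, 0], [0, 0, 0, -0.015, 0, 0, 0], [0, 0, 0, -0.03, 0, 0, 0], [0, 0, 0, -0.04, 0, 0, 0], [0, 0, 0, -0.04, 0, 0, 0], [0, 0, 0, -0.02, 0, 0, 0], [0, 0, 0, 0, 0, 0, 0]])

```text
t: 41.28
ee_pos: [0.5301, -0.0233, 0.2919]
ee_rot: [[0.199, 0.98, 0.004], [0.98, -0.199, 0.0], [0.001, 0.004, -1.0]]
contact_force: [0.3, 0.4, -0.8]
finger_gap: 0.0009
finger_force: 0.0
```

Run:
```python
from h import *
ps=(.535,-.14,-.2); out=[]
for c in('scene','top'):
    I=imaging.get_image(c)[:,:,::-1]
    b=(300,190,400,290) if c=='scene' else (300,205,400,305); J=crop(I,b,4).copy()
    print(c,proj(c,[.536,-.1406,.0565])[0].round(1),[(np.round(x['at'],1).tolist(),round(x['score'],2)) for x in imaging.landmark_of('roller',c)[:1]])
    h=np.int32((proj(c,cyl((.5362,-.1406,-.205),.022,.12,.0565))+.5-b[:2])*4); n=len(h)//2
    for k in(h[:n],h[n:]): cv2.polylines(J,[k],True,(0,0,255),1)
    out.append(J)
cv2.imwrite('pics/end.png',np.hstack(out)); print(get_obs()['contact_force'].round(1))
```

```text
scene [356.6 246.3] [([355.5, 247.8], 0.82)]
top [350.4 249.6] [([349.2, 250.0], 0.61)]
[-0.   0.4  0.4]
```

View pics/end.png

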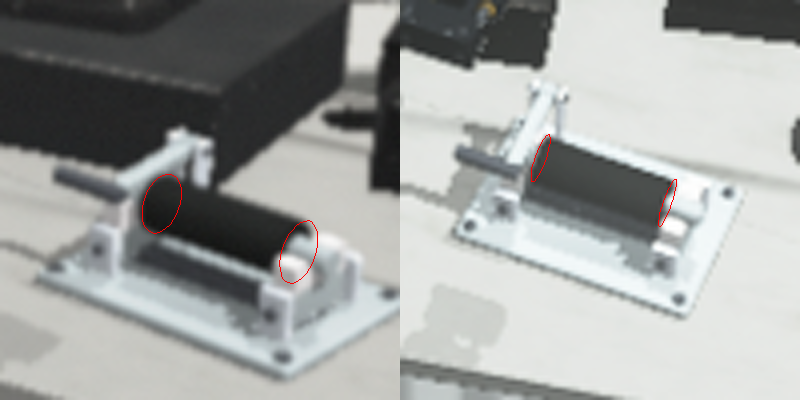

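The picture shows the roller in both notches. The hold-down arm lies across its left journal with the bar at crop (90,180), and the robot is clear. I'm handing in.

```bash
python3 -c "
from workcell import manip
print(manip.hand_in())"
```

```text
the job is handed in; nothing more can be done
None
```

The roller is seated in both V-notches and the hold-down arm was pressed onto it with about 4.5 N on the bar (roughly 7 N on the roller) and left bearing; I handed the job in at about 41 s, and no verdict came back.

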